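# Push the full tin into the packed tin rack

## Robot

A 6-joint arm with a two-finger parallel gripper is mounted at the origin on the work surface. World frame = base frame: x ahead of the robot, y to its left, z up, the work surface at z = 0. Lengths are in m, angles in rad, forces in N, time in s.
With the tool pointing down it reaches from about 0.25 to 0.85 m from the base axis. Payload 12.5 kg.
Tool frame: the origin (TCP) lies on the centre line of the jaws, within the pads' length; the fingertips stand 25 mm ahead of it and the grasp point (between the pads) lies 6 mm ahead of it; z points along the fingers, y is the direction in which the jaws open and shut (so a half turn about z gives the same grasp; the last joint's range is limited). The gripper opens to 93 mm and grips with 3 to 60 N. Pads are 15 mm wide; open, the fingers measure 128 mm over their backs; the gripper's body (75 mm by 188 mm) begins 65 mm behind the grasp point.
Start: joints at [-1.328, 0.351, 1.652, -0, 1.139, -0.085], TCP at [0.177, -0.521, 0.212] pointing down, gripper open.
Joint ranges: [-2.75, 2.75], [-0.79, 2.1], [0.01, 2.65], [-1.57, 4.71], [0.07, 3.14], [-2.87, 2.87]. Speed limits (rad/s): [2.22, 2.22, 2.79, 3.14, 3.14, 3.14].

## Interface

Orientations are given as [roll, pitch, yaw] about the fixed x, y, z axes, in that order (R = Rz(yaw) Ry(pitch) Rx(roll)).
In Python, from plant import get_state, get_image, sign_off gives the robot as it stands.
- The arm moves only by the shell command python3 -m handwheel 'ROWS' [FORCE]. ROWS is JSON, a list that holds one entry, the list of rows, each a list of 5 numbers: the opening in per cent of the stroke, from 0 (shut) to 100 (fully open), then the shift along the world's x, y, z in mm, then the turn about the world's z in units of 6 degrees (1.0 is 6 degrees). In form: [[[hand, dx, dy, dz, roll], ...]]. A call has 1 to 20 rows; each row is the pose to reach, as a shift and turn from the pose measured when the call began; what a row does not reach only later rows make up. A row lasts 1/8 s, in which the tool goes at most 62.5 mm and 10.7 degrees, less where a joint would pass 70% of its speed; a pose out of reach is approached as far as the arm can. A call with a gripper value outside its range is refused whole. The fingers move at their own pace and stop on an object; FORCE is the grip in N (left out, the last holds). Time passes only in rows, so rows that repeat a pose let the fingers close. It gives the time, the measured TCP pose, the force and the opening at its end, in the units of the state.
- get_state(): the state, without advancing time (a new reading comes with each control period).
- get_image(name): name is "scene" or "side" or "wrist"; returns a dict with "image" (480x640x3 uint8, blue, green, red), "z_map" (480x640 float32, m along the optical axis (not along the pixel's ray), 0 where there is no reading), "fx", "fy", "cx", "cy" (pixels), "origin" and "attitude" of the camera in the world; the wrist camera has in their place "tool_from_camera" (4x4, takes a point from camera to tool coordinates, whose origin is the TCP and whose axes are the flange's). Camera axes: x right, y down, z forward; pixel columns grow to the right and rows downward; lengths in m; the calibration is good to about 2 mm. A picture is of the moment at which its call begins: read the wrist's pose just before it.
- sign_off(): hands the job in, once; it reports no verdict.
The state is a dict: "clock": time; "q": joint angles; "joint_velocities": joint speeds; "tau": joint torques, N m; "tcp_pos": TCP position; "orientation": TCP orientation; "wrist_force": force on the tool from outside, world axes, zero at the start; "ft_torque": the same for the moment, N m; "grip_width": finger opening in m.
Only numpy, scipy, OpenCV 4.12 (cv2) and the standard library are available. Lean on these libraries where they do the work, as an engineer would, in place of code of your own. Each camera call takes 0.05 s, during which the arm holds its last target. There are 200 camera calls.

## Task

One of the two shut tins standing beside the rack is full, the other, which looks the same, is nearly empty: find the full one by its weight when lifted. Push it down into the middle of the row in the rack, between the second and third tins, nudging its neighbours apart without toppling them or lifting them out, until it stands upright on the rack's floor like the others. Leave the light tin standing upright on the table, and do not shift the other breakfast things.

Things in the scene. Friction and masses are not known exactly. Their poses are not given: they have to be found in the camera images.
- rack: Low stainless rack fixed to the table, open above, holding a row of tins along its own y. Origin under its centre, z up. Base 78 x 180 mm; floor for the tins 6 mm above the origin. End plates 70 mm high, inner faces 84 mm either side of the origin along y. Front and back wire rails, tops 24.5 mm above the origin, inner faces 33 mm either side along x. Tin tops and end faces are free above the rails.
- rack_floor (a point): Centre of the rack's floor, axes as the rack. The row has room for five tins and 8 mm to spare. At the start the free space is spread over the row: the middle gap is 12 to 20 mm, each other gap under 11 mm, so no gap takes a 32 mm tin until its neighbours are moved aside. Loose tins slide on the floor with a few newtons.
- row_1: Standing shut tin with flat sides, bare metal, 60 mm wide along its own x, 32 mm thick along its own y, 96 mm high; origin at the centre of its underside, z up. Stands loose on the rack's floor, about 0.25 kg. Place in the row counted from the rack's +y end: first.
- row_2: Standing shut tin with flat sides, bare metal, 60 mm wide along its own x, 32 mm thick along its own y, 96 mm high; origin at the centre of its underside, z up. Stands loose on the rack's floor, about 0.25 kg. Place in the row counted from the rack's +y end: second; the middle gap is between this one and the third.
- row_3: Standing shut tin with flat sides, bare metal, 60 mm wide along its own x, 32 mm thick along its own y, 96 mm high; origin at the centre of its underside, z up. Stands loose on the rack's floor, about 0.25 kg. Place in the row counted from the rack's +y end: third.
- row_4: Standing shut tin with flat sides, bare metal, 60 mm wide along its own x, 32 mm thick along its own y, 96 mm high; origin at the centre of its underside, z up. Stands loose on the rack's floor, about 0.25 kg. Place in the row counted from the rack's +y end: fourth.
- tin_p: Standing shut tin with flat sides, bare metal, 60 mm wide along its own x, 32 mm thick along its own y, 96 mm high; origin at the centre of its underside, z up. One of two matching shut tins standing on the table beside the rack, same look as those in the row. One of the two (either, it changes) is full and over twice as heavy as the other, nearly empty one; each weighs 0.08 to 0.4 kg. Contents hardly shift.
- tin_q: Standing shut tin with flat sides, bare metal, 60 mm wide along its own x, 32 mm thick along its own y, 96 mm high; origin at the centre of its underside, z up. One of two matching shut tins standing on the table beside the rack, same look as those in the row. One of the two (either, it changes) is full and over twice as heavy as the other, nearly empty one; each weighs 0.08 to 0.4 kg. Contents hardly shift.
- jar: Bystander: shut glass marmalade jar with metal lid, 66 mm across, 95 mm high, origin under its centre.
- egg_cup: Bystander: white ceramic egg cup, 50 mm across, 63 mm high, origin under its centre.
- lunch_box: Bystander: shut blue plastic lunch box with a grey snap lever on its front, 126 x 176 mm, 59 mm high, origin under its centre, long side along its own y.
- toast_rack: Bystander: empty stainless wire toast rack, 66 mm wide along its x, 140 mm long along its y, 87 mm high, origin under its centre.

How it is judged:
At the end, for the whole second after the job is handed in: Full tin (over 2 N on the rack) on the rack floor (4 mm) between tins 2 and 3, centres 22-46 mm apart; it and the four row tins upright (0.12 rad) on the floor; the light tin upright (0.1 rad) on the table; all at rest (((z of tin_p in the frame of rack between 0.003 and 0.01 m and angle between tin_p's own z axis and vertical below 0.12 rad and y of tin_p in the frame of row_2 between -0.046 and -0.022 m and y of tin_p in the frame of row_3 between 0.022 and 0.046 m and contact force between tin_p and rack above 2 N and height (world z) of tin_q below 0.004 m and angle between tin_q's own z axis and vertical below 0.1 rad and linear speed of each of tin_p, tin_q below 0.02 m/s) or (z of tin_q in the frame of rack between 0.003 and 0.01 m and angle between tin_q's own z axis and vertical below 0.12 rad and y of tin_q in the frame of row_2 between -0.046 and -0.022 m and y of tin_q in the frame of row_3 between 0.022 and 0.046 m and contact force between tin_q and rack above 2 N and height (world z) of tin_p below 0.004 m and angle between tin_p's own z axis and vertical below 0.1 rad and linear speed of each of tin_q, tin_p below 0.02 m/s)) and z of each of row_1, row_2, row_3, row_4 in the frame of rack below 0.01 m and angle between each of row_1, row_2, row_3, row_4's own z axis and vertical below 0.12 rad and linear speed of each of row_1, row_2, row_3, row_4 below 0.02 m/s); the robot touches nothing.
It fails at once if a tin of the row is toppled (leans more than 20 degrees) (angle between any of row_1, row_2, row_3, row_4's own z axis and vertical above 0.35 rad).
It fails at once if a tin of the row is lifted out of the rack (more than 40 mm above the rack's floor) (z of any of row_1, row_2, row_3, row_4 in the frame of rack above 0.046 m).
It fails at once if the jar, egg cup, lunch box or toast rack is shifted by more than 30 mm (distance of any of jar, egg_cup, lunch_box, toast_rack from where it was at the start of the episode above 0.03 m).
It also fails if it takes over 72 s, if anything falls off the work surface, if the arm or the gripper's body presses on something with over 40 N, if the wrist force passes 120 N, or if a joint passes its speed limit or range.

## Working session

There is one attempt and no reset: what is moved stays moved. The work goes in short steps, Python scripts to look and compute and a shell command to move; the robot and the scene stay as the last step left them, time stands still between calls to the robot, and variables do not carry over. Pictures are saved under pics/ and viewed, about 8 in all and at most 12, crops included, and the job is handed in when it is done.

```bash
mkdir -p pics; ls; cat > h.py <<'E'
import numpy as np, cv2
from plant import get_state,get_image,sign_off
from scipy.spatial.transform import Rotation as Ro
def cam(n):
    s=get_state(); d=get_image(n)
    if n=="wrist":
        T=np.eye(4);T[:3,:3]=Ro.from_euler('xyz',s["orientation"]).as_matrix();T[:3,3]=s["tcp_pos"]
        T=T@np.array(d["tool_from_camera"])
    else:
        T=np.eye(4);a=np.array(d["attitude"],float)
        T[:3,:3]=a if a.shape==(3,3) else Ro.from_euler('xyz',a).as_matrix()
        T[:3,3]=d["origin"]
    z=d["z_map"];v,u=np.mgrid[:480,:640]
    P=np.stack([(u-d["cx"])/d["fx"]*z,(v-d["cy"])/d["fy"]*z,z],-1)@T[:3,:3].T+T[:3,3]
    P[z<=0]=np.nan
    return d,T,P
E
python3 - <<'E'
from h import *
s=get_state();print({k:np.round(v,3).tolist() for k,v in s.items()})
for n in ("scene","side"):
    d,T,P=cam(n);cv2.imwrite(f"pics/{n}0.png",d["image"]);np.save(f"{n}0.npy",P);print(n,d["origin"],d["attitude"],d["fx"],np.isnan(P).mean())
E
```

```text
pics
{'clock': 0.0, 'q': [-1.328, 0.351, 1.652, 0.0, 1.139, -0.085], 'joint_velocities': [-0.001, -0.0, 0.001, 0.001, 0.0, -0.0], 'tau': [0.001, -49.732, -28.525, 0.07, 0.026, -0.0], 'tcp_pos': [0.177, -0.52, 0.212], 'orientation': [-3.14, -0.0, 0.328], 'wrist_force': [-0.334, 0.258, 0.888], 'ft_torque': [0.064, 0.018, 0.002], 'grip_width': 0.093}
scene [ 1.64963007 -0.26408238  0.80878035] [-2.18628054 -0.02066309  1.38280718] 606.6002637270824 0.004241536458333334
side [ 0.41602851 -1.04639949  0.64291522] [-2.10345567 -0.01369863 -0.16204343] 551.4254759177452 0.003974609375
```

View pics/scene0.png

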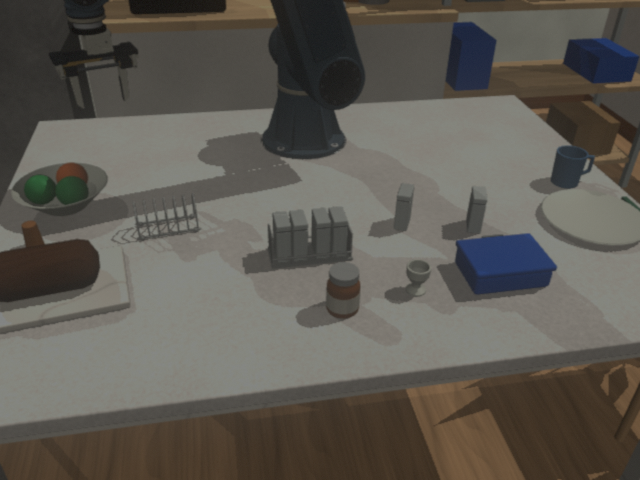

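View pics/side0.png

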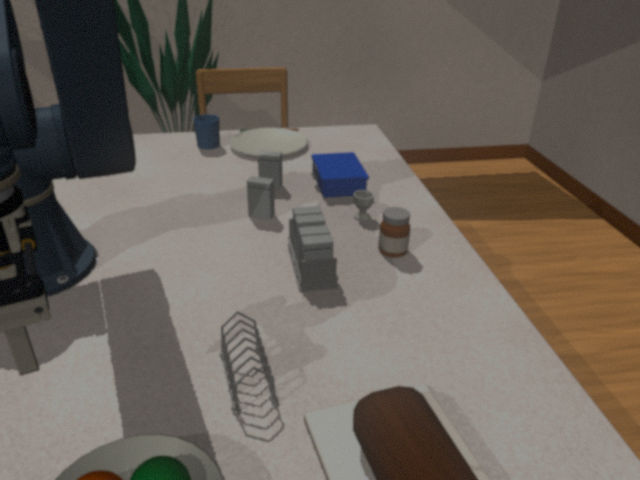

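Scene: loose tins at about (404,207) and (477,210), and the rack with four tins at (310,235), with the middle gap at about (310,232). The jar is at (343,290), the egg cup at (418,277) and the toast rack at (167,217). Next I'll measure the tin tops from the depth.

```bash
python3 - <<'E'
from h import *
for n in ("scene","side"):
    P=np.load(n+"0.npy")
    x,y,z=P[...,0],P[...,1],P[...,2]
    m=((z>0.088)&(z<0.11)&(x>0.2)&(x<0.85)&(y>-0.45)&(y<0.4)).astype(np.uint8)
    k,l,st,_=cv2.connectedComponentsWithStats(m,connectivity=4)
    for i in range(1,k):
        if st[i,4]<25: continue
        q=P[l==i]; r=cv2.minAreaRect((q[:,:2]*1000).astype(np.float32))
        print(n,st[i].tolist(),np.round(r[0],1),np.round(r[1],1),round(r[2],1),"z",np.round(np.percentile(q[:,2],[5,50,95]),4))
    t=P[(z>-.02)&(z<0.01)&(x>.3)&(x<.7)&(abs(y)<.4)];print("table z",np.median(t[:,2]))
E
```

```text
scene [397, 183, 18, 17, 223] [492.2 163.9] [32.5 63.4] 63.9 z [0.0909 0.0968 0.0996]
scene [472, 186, 16, 18, 232] [528.4 331.4] [32.7 65.8] 70.1 z [0.0896 0.0964 0.0993]
scene [329, 206, 20, 21, 313] [576.1 -14.4] [65.  33.1] 1.5 z [0.0916 0.1022 0.1051]
scene [312, 208, 19, 21, 315] [576.7 -50.8] [65.4 33.4] 0.6 z [0.0911 0.1025 0.1052]
scene [273, 209, 36, 23, 631] [ 576.3 -118.8] [65.1 69.4] 0.3 z [0.0912 0.1025 0.1052]
scene [329, 262, 31, 22, 534] [764.1 -41.9] [59.8 56.7] 6.9 z [0.09   0.0956 0.098 ]
table z 0.0014442313486622282
side [258, 150, 24, 9, 176] [526.6 324.2] [38.  59.3] 73.7 z [0.0894 0.0968 0.0995]
side [247, 176, 27, 11, 221] [488.5 159.3] [36.6 60.8] 65.8 z [0.0898 0.0966 0.0988]
side [293, 206, 41, 44, 1308] [574.6 -81.3] [ 60.8 161.1] 0.3 z [0.0925 0.1026 0.1049]
side [383, 206, 27, 17, 356] [762.1 -45.8] [59.9 55.5] 73.5 z [0.0897 0.096  0.0981]
table z 0.0014736832129293442
```

```bash
python3 -m handwheel '[[[100,100,100,80,3],[100,399,445,80,11.87],[100,399,445,80,11.87],[100,399,445,80,11.87],[100,399,445,80,11.87],[100,399,445,80,11.87],[100,399,445,80,11.87],[100,399,445,80,11.87],[100,399,445,80,11.87],[100,399,445,80,11.87],[100,399,445,80,11.87],[100,399,445,80,11.87],[100,399,445,80,11.87],[100,399,445,80,11.87],[100,399,445,80,11.87],[100,399,445,80,11.87]]]' 10
cat > tops.py <<'E'
from h import *
import sys
d,T,P=cam("wrist");cv2.imwrite(sys.argv[1],d["image"]);print("cam",np.round(T[:3,3],3))
x,y,z=P[...,0],P[...,1],P[...,2]
# top faces: cast rays of mask edge onto the known top plane
def tops(zt,lo,hi):
    m=((z>lo)&(z<hi)).astype(np.uint8)
    k,l,st,_=cv2.connectedComponentsWithStats(m,connectivity=4)
    for i in range(1,k):
        if st[i,4]<300: continue
        v,u=np.nonzero(l==i)
        r=np.stack([(u-d["cx"])/d["fx"],(v-d["cy"])/d["fy"],np.ones(len(u))],-1)@T[:3,:3].T
        q=T[:3,3]+r*((zt-T[2,3])/r[:,2])[:,None]
        c=cv2.minAreaRect((q[:,:2]*1000).astype(np.float32))
        print(st[i,:4].tolist(),np.round(c[0],1),np.round(c[1],1),round(c[2],1),"x",np.round([q[:,0].min(),q[:,0].max()],4),"y",np.round([q[:,1].min(),q[:,1].max()],4),"z",np.round(np.median(z[l==i]),4))
print("row");tops(.102,.099,.112);print("table tins");tops(.096,.091,.099)
E
python3 tops.py pics/w1.png
```

```text
clock: 2.1
tcp_pos: [0.576, -0.0756, 0.292]
orientation: [-3.141, -0.0, 1.571]
wrist_force: [-0.4, 0.4, -0.2]
grip_width: 0.0927
cam [0.577 0.007 0.464]
row
[285, 123, 73, 40] [576.1 -15.3] [31.3 59.4] 90.0 x [0.5464 0.6058] y [-0.031   0.0004] z 0.1018
[286, 168, 70, 39] [575.7 -52.1] [59.  31.6] 1.0 x [0.5464 0.6055] y [-0.0684 -0.0359] z 0.1018
[287, 225, 68, 35] [ 576.1 -100.9] [59.2 31.3] 0.0 x [0.5465 0.6057] y [-0.1166 -0.0852] z 0.1019
[289, 264, 66, 34] [ 576.6 -137.2] [59.3 32. ] 1.3 x [0.5471 0.6065] y [-0.1534 -0.1212] z 0.102
table tins
[505, 140, 70, 68] [763.3 -42.1] [57.4 58. ] 38.8 x [0.7337 0.7923] y [-0.0704 -0.0135] z 0.0946
```

```bash
python3 - <<'E'
from h import *
d,T,P=cam("wrist")
for n,Q in (("wrist",P),("scene",np.load("scene0.npy")),("side",np.load("side0.npy"))):
    x,y,z=Q[...,0],Q[...,1],Q[...,2]
    m=(z>.066)&(z<.0735)&(abs(x-.576)<.03)&(y>-.2)&(y<.05)
    h,e=np.histogram(y[m],bins=np.arange(-.18,.04,.002));print(n,[(round(a+.001,3),int(c)) for a,c in zip(e,h) if c>5])
P=np.load("scene0.npy");x,y,z=P[...,0],P[...,1],P[...,2]
m=(z>.03)&(z<.09)&(x>.5)&(x<.75)&(y>.2)&(y<.5)
im=get_image("scene")["image"].astype(int);m&=(im[...,0]>im[...,2]+40)
q=P[m]; c=cv2.minAreaRect((q[:,:2]*1000).astype(np.float32));print("box",c,np.round(cv2.boxPoints(c)))
E
```

```text
wrist [(np.float64(-0.087), 61), (np.float64(-0.085), 51), (np.float64(-0.037), 48), (np.float64(0.001), 14), (np.float64(0.007), 71), (np.float64(0.009), 204), (np.float64(0.011), 48)]
scene [(np.float64(-0.163), 16), (np.float64(-0.161), 14), (np.float64(-0.159), 7), (np.float64(-0.153), 6), (np.float64(-0.067), 13), (np.float64(-0.029), 8), (np.float64(0.009), 13), (np.float64(0.011), 9)]
side [(np.float64(-0.169), 16), (np.float64(-0.167), 35), (np.float64(-0.165), 31), (np.float64(-0.163), 7), (np.float64(-0.159), 12), (np.float64(-0.157), 35), (np.float64(-0.155), 34)]
box ((700.6533813476562, 317.19293212890625), (98.22874450683594, 173.46966552734375), 0.15462027490139008) [[651. 404.]
 [652. 230.]
 [750. 231.]
 [750. 404.]]
```

View pics/w1.png

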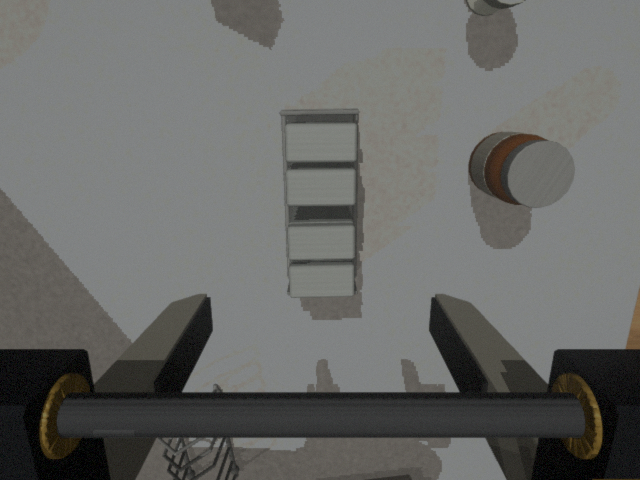

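The wrist view shows the four tops centred on x≈0.576 at y≈-15, -52, -101 and -137 mm, and the plate's inner face at y≈+7. The jar at (540,173) is clear of the gripper. I'll grip the second tin across its width and slide it towards +y.

```bash
python3 -m handwheel '[[[100,0,23.5,-60,0],[100,0,23.5,-120,0],[100,0,23.5,-180,0],[100,0,23.5,-215,0],[100,0,23.5,-230,0],[100,0,23.5,-232,0],[40,0,23.5,-232,0],[40,0,23.5,-232,0],[40,0,23.5,-232,0],[40,0,23.5,-232,0],[40,0,23.5,-232,0],[40,0,25.5,-232,0],[40,0,27.5,-232,0],[40,0,29.5,-232,0],[40,0,31.5,-232,0],[40,0,33.5,-232,0],[40,0,34,-232,0],[40,0,34,-232,0],[40,0,34,-232,0]]]' 20
```

```text
clock: 4.62
tcp_pos: [0.5765, -0.042, 0.0604]
orientation: [3.141, 0.001, 1.571]
wrist_force: [0.1, -5.6, 7.1]
grip_width: 0.0597
```

```bash
python3 -m handwheel '[[[100,0,0,0,0],[100,0,0,0,0],[100,0,0,0,0],[100,0,0,0,0],[100,0,-30,0,0],[100,0,-59,0,0],[100,0,-59,0,0],[40,0,-59,0,0],[40,0,-59,0,0],[40,0,-59,0,0],[40,0,-59,0,0],[40,0,-59,0,0],[40,0,-61,0,0],[40,0,-63,0,0],[40,0,-65,0,0],[40,0,-67,0,0],[40,0,-69,0,0],[40,0,-70.5,0,0],[40,0,-70.5,0,0]]]' 20
```

```text
clock: 7.0
tcp_pos: [0.5766, -0.1117, 0.0604]
orientation: [3.141, -0.0, 1.571]
wrist_force: [0.6, 8.1, 1.2]
grip_width: 0.0599
```

```bash
python3 -m handwheel '[[[100,0,0,0,0],[100,0,0,0,0],[100,0,0,0,0],[100,0,0,0,0],[100,0,0,50,0],[100,0,0,110,0],[100,-20,50,170,0],[100,-45,100,230,0],[100,-45,145,270,0],[100,-45,145,270,0],[100,-45,145,270,0],[100,-45,145,270,0],[100,-45,145,270,0]]]' 20; python3 tops.py pics/w2.png
```

```text
clock: 8.62
tcp_pos: [0.5314, 0.0324, 0.3291]
orientation: [-3.14, -0.0, 1.57]
wrist_force: [-0.1, 0.1, 0.5]
grip_width: 0.093
cam [0.533 0.115 0.501]
row
[336, 237, 62, 61] [575.9 -30.3] [59.4 63.6] 0.5 x [0.546  0.6058] y [-0.0619  0.0013] z 0.1018
[336, 326, 57, 55] [ 576.6 -126.9] [59.  64.7] 0.5 x [0.5469 0.6063] y [-0.1591 -0.0944] z 0.102
table tins
[237, 24, 74, 65] [490.1 163.4] [31.8 59.6] 63.7 x [0.4581 0.5219] y [0.1375 0.1891] z 0.0956
[521, 248, 59, 55] [762.8 -41. ] [57.  58.1] 53.0 x [0.7332 0.792 ] y [-0.07   -0.0118] z 0.0946
```

View pics/w2.png

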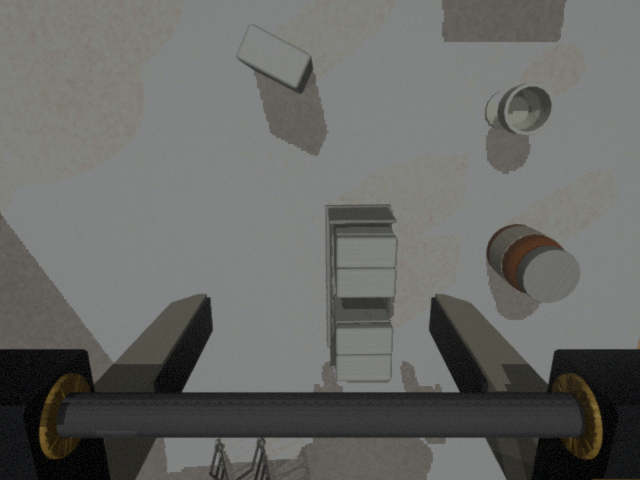

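Both pairs are together now, but the gap is only about 32.5 mm (y -61.9 to -94.4). About 5 mm is still free at the + end and 3 mm at the - end, so the outer tins tilted in the grip and did not slide fully. I'll move each tin on its own, with a 2 mm unloading lift.

```bash
python3 -m handwheel '[[[100,44.5,-47,-50,0],[100,44.5,-47,-110,0],[100,44.5,-47,-170,0],[100,44.5,-47,-225,0],[100,44.5,-47,-262,0],[100,44.5,-47,-269,0],[100,44.5,-47,-269,0],[40,44.5,-47,-269,0],[40,44.5,-47,-269,0],[40,44.5,-47,-269,0],[40,44.5,-47,-269,0],[40,44.5,-47,-266,0],[40,44.5,-45,-266,0],[40,44.5,-43,-266,0],[40,44.5,-42,-266,0],[40,44.5,-42,-269,0],[40,44.5,-42,-269,0],[100,44.5,-42,-269,0],[100,44.5,-42,-269,0],[100,44.5,-42,-269,0]]]' 40
python3 -m handwheel '[[[100,0,-20,0,0],[100,0,-36,0,0],[100,0,-36,0,0],[40,0,-36,0,0],[40,0,-36,0,0],[40,0,-36,0,0],[40,0,-36,0,0],[40,0,-36,3,0],[40,0,-34,3,0],[40,0,-32,3,0],[40,0,-31,3,0],[40,0,-31,3,0],[40,0,-31,0,0],[40,0,-31,0,0]]]' 40
```

```text
clock: 11.18
tcp_pos: [0.576, -0.0096, 0.0603]
orientation: [-3.14, -0.0, 1.569]
wrist_force: [-0.3, 0.3, -0.5]
grip_width: 0.0852
clock: 12.92
tcp_pos: [0.5761, -0.0407, 0.0602]
orientation: [-3.14, -0.0, 1.569]
wrist_force: [0.8, 0.6, -2.2]
grip_width: 0.0597
```

```bash
python3 -m handwheel '[[[100,0,0,0,0],[100,0,0,0,0],[100,0,0,0,0],[100,0,-50,0,0],[100,0,-102.5,0,0],[100,0,-102.5,0,0],[40,0,-102.5,0,0],[40,0,-102.5,0,0],[40,0,-102.5,0,0],[40,0,-102.5,0,0],[40,0,-102.5,3,0],[40,0,-104,3,0],[40,0,-105,3,0],[40,0,-105,3,0],[40,0,-105,0,0],[40,0,-105,0,0],[100,0,-105,0,0],[100,0,-105,0,0],[100,0,-105,0,0]]]' 40
python3 -m handwheel '[[[100,0,20,0,0],[100,0,35.5,0,0],[100,0,35.5,0,0],[40,0,35.5,0,0],[40,0,35.5,0,0],[40,0,35.5,0,0],[40,0,35.5,0,0],[40,0,35.5,3,0],[40,0,34,3,0],[40,0,33,3,0],[40,0,33,3,0],[40,0,33,0,0],[40,0,33,0,0],[100,0,33,0,0],[100,0,33,0,0],[100,0,33,0,0],[100,0,33,50,0]]]' 40
python3 -m handwheel '[[[100,-20,50,60,0],[100,-45,100,120,0],[100,-45,145,180,0],[100,-45,145,210,0],[100,-45,145,210,0],[100,-45,145,210,0],[100,-45,145,210,0]]]' 20; python3 tops.py pics/w3.png
```

```text
clock: 15.3
tcp_pos: [0.5761, -0.1459, 0.0603]
orientation: [-3.14, 0.0, 1.569]
wrist_force: [-0.6, 0.5, 0.2]
grip_width: 0.085
clock: 17.42
tcp_pos: [0.5742, -0.1127, 0.108]
orientation: [-3.134, -0.002, 1.569]
wrist_force: [0.7, -0.3, 1.5]
grip_width: 0.0918
clock: 18.3
tcp_pos: [0.5287, 0.0317, 0.3162]
orientation: [-3.131, -0.002, 1.568]
wrist_force: [-0.2, -0.7, 0.5]
grip_width: 0.0931
cam [0.531 0.114 0.489]
row
[341, 235, 64, 63] [575.7 -24.9] [59.6 63. ] 0.2 x [0.5459 0.6055] y [-0.0564  0.0066] z 0.1018
[340, 332, 60, 56] [ 575.9 -126.6] [59.6 64.2] 0.3 x [0.5462 0.6059] y [-0.1588 -0.0944] z 0.102
table tins
[239, 20, 77, 68] [490.1 163.3] [31.8 59.7] 63.7 x [0.4578 0.5222] y [0.1373 0.1896] z 0.0957
[533, 253, 61, 55] [762.9 -41.2] [57.6 57.7] 8.0 x [0.7331 0.792 ] y [-0.0693 -0.0128] z 0.0946
```

The gap is now 38 mm (y -56.4 to -94.4). Next I'll weigh tin A, after a quick force tare.

```bash
cat > fz.py <<'E'
from h import *
f=[]
for i in range(8): get_image("wrist"); f.append(get_state()["wrist_force"])
print("F",np.round(np.mean(f,0),2),np.round(np.std(f,0),2))
E
python3 fz.py
python3 -m handwheel '[[[100,-10,35,-20,-1],[100,-38.5,90,-60,-3],[100,-38.5,131.5,-110,-4.38],[100,-38.5,131.5,-170,-4.38],[100,-38.5,131.5,-225,-4.38],[100,-38.5,131.5,-255,-4.38],[100,-38.5,131.5,-260,-4.38],[100,-38.5,131.5,-260,-4.38],[40,-38.5,131.5,-260,-4.38],[40,-38.5,131.5,-260,-4.38],[40,-38.5,131.5,-260,-4.38],[40,-38.5,131.5,-260,-4.38],[40,-38.5,131.5,-240,-4.38],[40,-38.5,131.5,-200,-4.38],[40,-38.5,131.5,-180,-4.38],[40,-38.5,131.5,-180,-4.38],[40,-38.5,131.5,-180,-4.38],[40,-38.5,131.5,-180,-4.38]]]' 35
python3 fz.py
```

```text
F [ 0.04  0.05 -0.22] [0.57 0.57 0.48]
clock: 21.0
tcp_pos: [0.4901, 0.1636, 0.1368]
orientation: [-3.133, -0.0, 1.11]
wrist_force: [0.0, 0.2, -0.2]
grip_width: 0.06
F [-0.01 -0.29 -1.07] [0.62 0.53 0.43]
```

Tin A weighs about 0.85 N, so it is the light one. I'll set it back and look at B.

```bash
python3 -m handwheel '[[[40,0,0,-40,0],[40,0,0,-70,0],[40,0,0,-78,0],[40,0,0,-80,0],[40,0,0,-80,0],[40,0,0,-80,0],[100,0,0,-80,0],[100,0,0,-80,0],[100,0,0,-80,0],[100,0,0,-80,0],[100,0,0,-20,0],[100,0,0,40,0],[100,0,20,100,1.3],[100,10,37,160,1.3],[100,10,37,185,1.3],[100,10,37,185,1.3],[100,10,37,185,1.3],[100,10,37,185,1.3]]]' 35
python3 tops.py pics/w4.png
```

```text
clock: 23.65
tcp_pos: [0.5002, 0.2004, 0.3213]
orientation: [-3.132, -0.0, 1.246]
wrist_force: [-0.1, -0.5, -0.2]
grip_width: 0.0926
cam [0.528 0.279 0.493]
row
[425, 360, 35, 32] [557.8 -13.5] [25.4 45.8] 9.0 x [0.5458 0.5739] y [-0.0341  0.0088] z 0.102
[448, 438, 56, 42] [ 571.  -126.6] [49.6 65.6] 0.1 x [0.5462 0.5959] y [-0.1593 -0.0938] z 0.1023
table tins
[272, 34, 70, 41] [528.2 330. ] [31.5 59.5] 71.3 x [0.496  0.5602] y [0.3063 0.3533] z 0.0956
[294, 224, 64, 39] [490.7 165.1] [32.7 59.5] 63.6 x [0.4582 0.5228] y [0.1385 0.1912] z 0.096
[608, 318, 32, 31] [753.5 -24.6] [34.4 32.2] 71.8 x [0.7332 0.7673] y [-0.046  -0.0102] z 0.0948
```

View pics/w4.png

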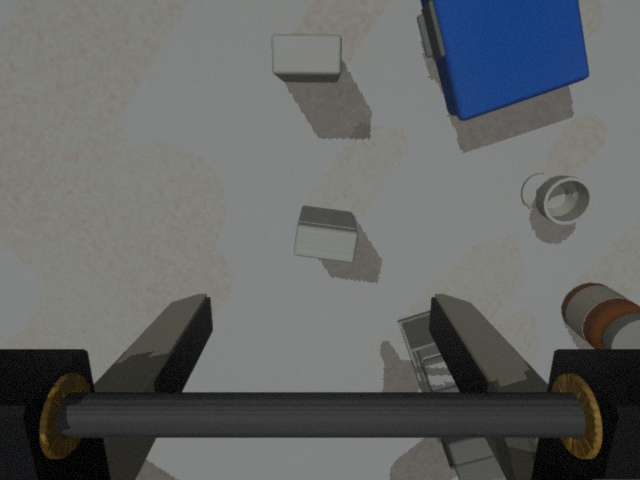

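B stands at (0.528, 0.330), with the lever about 35 mm clear of the finger, and A is upright. Next I'll grip and weigh B.

```bash
python3 fz.py; python3 -m handwheel '[[[100,10,45,-20,0],[100,20,90,-50,0],[100,28,129.5,-90,0],[100,28,129.5,-150,0],[100,28,129.5,-210,0],[100,28,129.5,-255,0],[100,28,129.5,-265,0],[100,28,129.5,-265,0],[40,28,129.5,-265,0],[40,28,129.5,-265,0],[40,28,129.5,-265,0],[40,28,129.5,-265,0],[40,28,129.5,-265,0],[40,28,129.5,-240,0],[40,28,129.5,-200,0],[40,28,129.5,-145,0],[40,28,129.5,-105,0],[40,28,129.5,-105,0],[40,28,129.5,-105,0],[40,28,129.5,-105,0]]]' 40
python3 fz.py
```

```text
F [-0.2   0.04 -0.29] [0.54 0.29 0.45]
clock: 26.6
tcp_pos: [0.5279, 0.3298, 0.2155]
orientation: [-3.131, 0.001, 1.246]
wrist_force: [0.8, -0.1, -4.1]
grip_width: 0.0596
F [ 0.25  0.04 -3.4 ] [0.66 0.44 0.27]
```

B weighs about 3.1 N, so it is the full tin. I'll carry it over the gap.

```bash
python3 -m handwheel '[[[40,6,-45,0,0.5],[40,12,-90,0,1],[40,20,-140,0,1.5],[40,28,-190,0,2],[40,34,-240,0,2.5],[40,40,-290,0,3.1],[40,45,-340,0,3.1],[40,48,-380,0,3.1],[40,48,-400,0,3.1],[40,48,-405,0,3.1],[40,48,-405,0,3.1],[40,48,-405,0,3.1],[40,48,-405,0,3.1]]]' 40
python3 tops.py pics/w5.png
python3 - <<'E'
from h import *
d,T,P=cam("side");cv2.imwrite("pics/s5.png",cv2.resize(d["image"][100:300,200:440],None,fx=3,fy=3))
# held tin top points
x,y,z=P[...,0],P[...,1],P[...,2]
for n in("wrist",):
    d,T,P=cam(n);x,y,z=P[...,0],P[...,1],P[...,2]
    m=(abs(x-.576)<.04)&(y>-.11)&(y<-.03)&(z>.11)&(z<.27); q=P[m];print(len(q),np.round(np.percentile(q,[2,50,98],axis=0),4).tolist() if len(q) else "")
E
```

```text
clock: 28.62
tcp_pos: [0.5767, -0.074, 0.2177]
orientation: [-3.134, -0.001, 1.572]
wrist_force: [-0.2, 0.6, -3.7]
grip_width: 0.0598
cam [0.579 0.009 0.39 ]
row
[276, 120, 91, 96] [576.3 -25.9] [59.5 62.8] 0.2 x [0.5465 0.6061] y [-0.0574  0.0055] z 0.1018
table tins
[550, 150, 87, 83] [762.9 -42. ] [58.6 56.7] 0.1 x [0.7336 0.7921] y [-0.0704 -0.0136] z 0.0945
26545 [[0.5396, -0.087, 0.1721], [0.5769, -0.0632, 0.2546], [0.6126, -0.0577, 0.2668]]
```

View pics/w5.png

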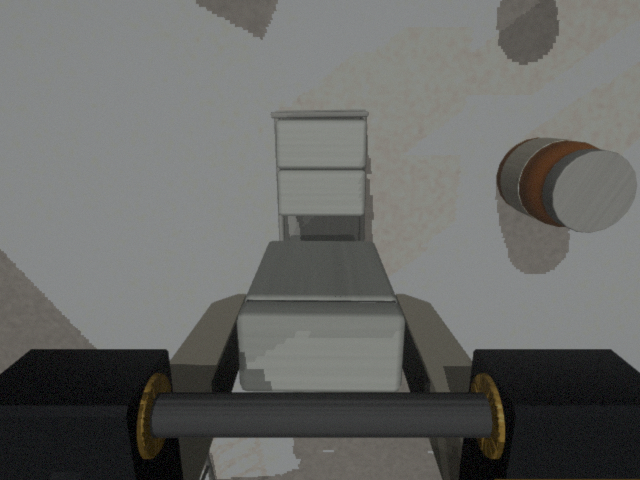

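The wrist view shows the held tin square to the row at (320,345), the row-2 edge at about (320,213), and the gap dark below it. I'll check the lateral position of the held tin.

```bash
python3 - <<'E'
from h import *
d,T,P=cam("wrist");x,y,z=P[...,0],P[...,1],P[...,2]
v,u=np.mgrid[:480,:640]
f=(u>290)&(u<350)&(v>250)&(v<293)
q=P[f];print("face y vs z",np.polyfit(q[:,2]-.2,q[:,1],1),"y vs x",np.polyfit(q[:,0]-.576,q[:,1],1),q[:,2].min(),q[:,2].max())
t=P[(u>260)&(u<380)&(v>315)&(v<385)];print("top z vs y",np.polyfit(t[:,1]+.07,t[:,2],1), np.nanpercentile(t[:,1],[0,100]))
E
```

```text
** On entry to DLASCL parameter number  4 had an illegal value
 ** On entry to DLASCL parameter number  4 had an illegal value
 ** On entry to DLASCL parameter number  4 had an illegal value
 ** On entry to DLASCL parameter number  4 had an illegal value
 ** On entry to DLASCL parameter number  5 had an illegal value
 ** On entry to DLASCL parameter number  4 had an illegal valueTraceback (most recent call last):
  File "<stdin>", line 5, in <module>
    c, resids, rank, s = lstsq(lhs, rhs, rcond)
                         ~~~~~^^^^^^^^^^^^^^^^^
    x, resids, rank, s = _umath_linalg.lstsq(a, b, rcond,
                         ~~~~~~~~~~~~~~~~~~~^^^^^^^^^^^^^
                                             signature=signature)
                                             ^^^^^^^^^^^^^^^^^^^^
    raise LinAlgError("SVD did not converge in Linear Least Squares")
numpy.linalg.LinAlgError: SVD did not converge in Linear Least Squares
```

```bash
python3 - <<'E'
from h import *
d,T,P=cam("wrist")
v,u=np.mgrid[:480,:640]
f=(u>290)&(u<350)&(v>250)&(v<293)
g=lambda m:P[m&~np.isnan(P[...,0])]
q=g(f);print("face y vs z",np.polyfit(q[:,2]-.2,q[:,1],1),"y vs x",np.polyfit(q[:,0]-.576,q[:,1],1),q[:,2].min(),q[:,2].max())
t=g((u>260)&(u<380)&(v>315)&(v<385));print("top z vs y",np.polyfit(t[:,1]+.07,t[:,2],1),t[:,1].min(),t[:,1].max())
E
```

```text
face y vs z [ 0.00220356 -0.05836446] y vs x [-0.00654858 -0.05833637] 0.18030453395284998 0.23597196145662863
top z vs y [-0.01263016  0.25541265] -0.08633599376439322 -0.05829755121173007
```

```bash
python3 -m handwheel '[[[40,-0.5,-1.5,-20,0],[40,-0.5,-1.5,-40,0],[40,-0.5,-1.5,-50,0],[40,-0.5,-1.5,-50,0],[40,-0.5,-1.5,-55,0],[40,-0.5,-1.5,-60,0],[40,-0.5,-1.5,-65,0],[40,-0.5,-1.5,-70,0],[40,-0.5,-1.5,-70,0]]]' 40
```

```text
clock: 30.0
tcp_pos: [0.5759, -0.0761, 0.1472]
orientation: [-3.133, -0.002, 1.571]
wrist_force: [-0.7, 0.9, -3.6]
grip_width: 0.0596
```

It entered without contact force. Going on down to base +1 mm.

```bash
python3 -m handwheel '[[[40,0,0,-15,0],[40,0,0,-30,0],[40,0,0,-45,0],[40,0,0,-60,0],[40,0,0,-70,0],[40,0,0,-76,0],[40,0,0,-80,0],[40,0,0,-82,0],[40,0,0,-82,0]]]' 40
```

```text
clock: 31.12
tcp_pos: [0.576, -0.0761, 0.0653]
orientation: [-3.133, -0.002, 1.571]
wrist_force: [0.3, -1.1, -3.5]
grip_width: 0.0596
```

```bash
python3 -m handwheel '[[[40,0,0,-1,0],[40,0,0,-2,0],[40,0,0,-2.5,0],[40,0,0,-3,0],[40,0,0,-3,0]]]' 40; python3 -m handwheel '[[[100,0,0,0,0],[100,0,0,0,0],[100,0,0,0,0],[100,0,0,0,0],[100,0,0,0,0],[100,0,0,50,0],[100,0,0,100,0],[100,-20,50,150,0],[100,-45,100,210,0],[100,-45,105,240,0],[100,-45,105,240,0],[100,-45,105,240,0],[100,-45,105,240,0],[100,-45,105,240,0]]]' 40; python3 tops.py pics/w6.png
```

```text
clock: 31.75
tcp_pos: [0.5762, -0.0762, 0.0641]
orientation: [-3.134, -0.001, 1.571]
wrist_force: [-8.1, 0.9, 16.4]
grip_width: 0.06
clock: 33.5
tcp_pos: [0.5311, 0.0284, 0.303]
orientation: [-3.132, -0.001, 1.57]
wrist_force: [-0.4, -0.6, -0.7]
grip_width: 0.0932
cam [0.533 0.111 0.475]
row
[339, 235, 66, 66] [575.8 -24.9] [59.4 63.9] 0.3 x [0.546  0.6056] y [-0.057  0.007] z 0.1018
[338, 302, 63, 31] [575.7 -74.8] [59.4 31.7] 0.3 x [0.546  0.6054] y [-0.0908 -0.0589] z 0.1019
[338, 336, 61, 56] [ 576.2 -126.2] [59.5 62.4] 0.5 x [0.5463 0.606 ] y [-0.1576 -0.0949] z 0.102
table tins
[234, 12, 79, 70] [490.6 163.4] [31.8 59.6] 63.6 x [0.4587 0.5223] y [0.1378 0.1893] z 0.0957
[536, 254, 64, 57] [762.7 -40.8] [58.7 56.8] 0.2 x [0.7334 0.7921] y [-0.0692 -0.0124] z 0.0946
```

View pics/w6.png

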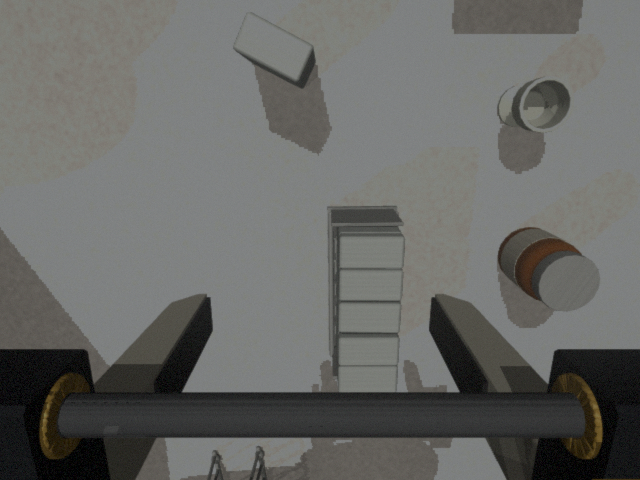

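All five tops are level at 0.102 m, with the full tin third in the row at (370,317). The light tin is upright at (275,50), the bystanders are unmoved, and the gripper is clear. Handing in.

```bash
python3 -c "
from plant import *
print(sign_off())"
```

```text
the job is handed in; nothing more can be done
None
```

The full tin now stands in the middle of the rack row, and the job was handed in at about 33.5 s of the 72 s allowed.

**Weighing:** The tin at (0.49, 0.16) m pulled about 0.85 N when lifted, so it is the light one. I put it back where it stood. The tin at (0.53, 0.33) m pulled about 3.1 N, so it is the full one.

**Making room:** I parted the row by gripping and sliding its tins. The first try left only about a 32.5 mm gap, because the two tins I pushed did not go all the way. I then moved the four tins one at a time with a lift of about 3 mm, which gave a 38 mm gap.

**Placing:** The full tin went in without rubbing its neighbours. I felt about 16 N upward at the wrist as it touched the rack's floor, then let go.

**Last check, from the wrist camera:**
- **Row:** All five tops are level at 0.102 m, which is the height for standing on the rack's floor.
- **Full tin:** It is centred at y = -74.8 mm, about 34 to 36 mm from the tins either side of it.
- **Light tin:** It is upright on the table, with its top at 0.096 m.
- **Other things:** The jar measured within about 1 mm of its first position. I did not measure the egg cup, lunch box or toast rack again at the end. The egg cup looked undisturbed in the last picture, and the arm never came close to any of the three.

No check disagreed at the end. The 2 N contact force on the rack was not measured directly, only inferred from the tin's weight.

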